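# Put the purged nitrogen line into service

### The arm

A 6-joint arm with a two-finger parallel gripper is mounted at the origin on the work surface. World frame = base frame: x ahead of the robot, y to its left, z up, the work surface at z = 0. Lengths are in m, angles in rad, forces in N, time in s.
With the tool pointing down it reaches from about 0.275 to 0.875 m from the base axis. Payload 12.5 kg.
Tool frame: the origin (TCP) lies at the very end of the fingers, on their centre line; the grasp point (between the pads) lies 19 mm behind it; z points along the fingers, y is the line along which they close (so a half turn about z gives the same grasp; the last joint's range is limited). The gripper opens to 85 mm and grips with 20 to 120 N. Pads are 22 mm wide; open, the fingers measure 114 mm over their backs; the gripper's body (76 mm by 85 mm) begins 54 mm behind the grasp point. The pads swing forward as they close: fully open they stand 13 mm farther back than shut.
Start: joints at [-1.255, 0.351, 1.652, -0, 1.139, -0.085], TCP at [0.215, -0.506, 0.231] pointing down, gripper open.
Joint ranges: [-2.75, 2.75], [-0.79, 2.1], [0.01, 2.65], [-1.57, 4.71], [0.07, 3.14], [-2.87, 2.87]. Speed limits (rad/s): [2.22, 2.22, 2.79, 3.14, 3.14, 3.14].

### API

Orientations are given as a 3x3 rotation matrix whose columns are the frame's x, y, z axes.
In Python, from bench import manip gives the robot as it stands. Calls block until the motion is done:
- manip.move_ptp(position, orientation): joint-space move of the TCP to a pose.
- manip.move_l(position, attitude=None, max_speed=0.15): straight line of the TCP; attitude=None keeps the orientation; max_speed is the mean speed in m/s.
- manip.move_j(angles): joint-space move.
- manip.set_gripper(opening, effort=None): opening from 0.0 (shut) to 1.0 (fully open); effort is the grip in N (None keeps the last); returns when the fingers have stopped.
- manip.dwell(seconds).
- manip.inverse_kinematics(position, orientation): joint angles nearest the present ones, or None.
- manip.grab_frame(name): name is "scene" or "top" or "wrist"; returns (picture, depth): 480x640x3 uint8, red, green, blue; 480x640 float32, m along the optical axis (not along the pixel's ray), 0 where there is no reading.
- manip.get_calibration(name): a dict with "camera_matrix" (3x3 intrinsics, pixels), "k1" (the pictures are not rectified: a ray, as slopes to the right and down, at radius r is drawn at 1 + k1 r^2 times it, then the intrinsics apply), "R" (3x3) and "t" (3): a world point X has camera coordinates R X + t. Camera axes: x right, y down, z forward; pixel columns grow to the right and rows downward; lengths in m; the calibration is good to about 2 mm. A picture is of the moment at which its call begins: read the wrist's pose just before it. get_calibration takes no time and is no camera call; for the wrist camera it gives the pose at the moment of the call.
A pose or a line that the arm cannot do raises manip.Unreachable and nothing moves.
- manip.sign_off(): hands the job in; it is judged then, once.
Trained networks look in the newest picture that a camera, given by its name, has taken for a name from the list of things; names that differ only in an ending like _2 or _b are one class to them, and where a whole thing is asked for, a point or a joint stands for the part that bears it (a point fixed in the world has none). Each returns a list of dicts, best first, with "confidence" (0 to 1); they miss things now and then, are a little off and sometimes report something else, mostly with a low value. They report only what shows in the picture. A call takes as long as a camera call.
- manip.look_for(camera, name): "at" ([x, y, z] in m, in world coordinates, good to about 4 mm: the middle of the surface that is visible of it).
Readings, each from a call of its own:
- manip.current_time(): time.
- manip.current_qpos(): joint angles.
- manip.current_joint_vel(): joint speeds.
- manip.current_joint_torque(): joint torques, N m.
- manip.current_ee_pos(): TCP position.
- manip.current_tcp_rot(): TCP orientation.
- manip.current_force(): force on the tool from outside, world axes, zero at the start.
- manip.current_ft_torque(): the same for the moment, N m.
- manip.current_grip_width(): opening from 0.0 (shut) to 1.0 (fully open).
- manip.current_grip_force(): force on a finger pad.
Only numpy, scipy, OpenCV 4.12 (cv2) and the standard library are available. Lean on these libraries where they do the work, as an engineer would, in place of code of your own. Each camera call takes 0.05 s, during which the arm holds its last target. There are 200 camera calls.

### The job

The bench's nitrogen line has been purged through its vent with the supply valve just cracked open. First swing the vent's lever shut, fully across the pipe; then open the supply valve's handwheel (counter-clockwise seen from above) turn after turn until you feel its stop, and back it off a quarter turn so that it cannot seize. Leave the labware around it where it stands.

Things in the scene. Friction and masses are not known exactly. Their poses are not given: they have to be found in the camera images.
- station: Nitrogen line fixed on a 140 x 600 mm base plate. Origin: centre of its underside, on the worktop; z up, y along the pipe (axis 95 mm up). At y +100 mm the flanged grey supply valve, handwheel on top; at -55 a gauge (54 mm across, top 190 mm up); at -145 the vent ball valve with lever; at -228 to -290 its silencer (top 113 mm up). At +236 a riser, 115 mm high.
- wheel_centre (a point): Centre of the level black handwheel, at mid-height of rim and spokes: station x 0, y +100, z 250 mm. It turns with the wheel, x along a spoke. Wheel 150 mm across, rim 14 mm thick (inner radius 61 mm). Three spokes at 120 degrees, 10 mm wide and high. Hub 28 mm across, 17 mm up; stem end to 22 mm up. Below the windows there is free depth down to the yoke bridge, 36 mm under mid-height.
- handwheel (a joint): Handwheel angle, rad: 0 = shut, grows counter-clockwise seen from above (opening) to a hard stop at 15.71 (2.5 turns, fully open). At 0 one spoke points along the station's +x. Stiff: 0.22 N m, 6 N at 38 mm radius; stays where left. Starts at 0.8 to 5. The wheel does not rise. Shut fingers put down into a window between spokes can push a spoke round and round.
- lever_grip (a point): Centre of the black sleeve on the vent's lever, 95 mm from the lever's vertical pivot (station x 0, y -145 mm), 155 mm above the worktop. The sleeve is 24 mm wide, 14 mm high, from 50 to 135 mm from the pivot. The point turns with the lever, its -y axis pointing to the lever's free end.
- vent_lever (a joint): Vent lever angle, rad: 0 = open, lever along the pipe, pointing to the station's -y over the silencer; it swings level, counter-clockwise seen from above, to a hard stop at 1.571 = shut, pointing to the station's +x. Stiff: 0.3 N m, about 3 N at the sleeve; stays where left. Starts at 0 to 0.2.
- reagent_bottle: Bystander: white plastic bottle, 72 mm across, 165 mm tall, standing on the robot's side of the station. Origin: centre of its underside.
- tip_box: Bystander: pipette tip box, 85 x 125 x 65 mm, beyond the station. Origin: centre of its underside.
- cryo_box: Bystander: cardboard storage box, 133 x 133 x 52 mm. Origin: centre of its underside.
- tube_rack: Bystander: orange rack with capped tubes, 108 x 180 mm, 122 mm tall over the caps. Origin: centre of its underside.
- pcr_rack: Bystander: yellow rack with small tubes, 72 x 192 mm, 52 mm tall. Origin: centre of its underside.
- vortex_mixer: Bystander: blue vortex mixer, 124 mm across, 148 mm tall. Origin: centre of its underside.
- wash_bottle: Bystander: white wash bottle with a spout, 68 mm across, 203 mm tall, on the robot's side of the station. Origin: centre of its underside.
- amber_jar: Bystander: amber jar, 70 mm across, 110 mm tall. Origin: centre of its underside.

How it is judged:
By the outcome, as a careful person would: the job done as asked, in the order asked, and still so for the second after the job is handed in, with the robot touching nothing.
It also fails if it takes over 72 s, if anything falls off the work surface, if the arm or the gripper's body presses on something with over 40 N, if the wrist force passes 120 N, or if a joint passes its speed limit or range.

## Working session

There is one attempt and no reset: what is moved stays moved. The work goes in short steps, each a Python script; the robot and the scene stay as the last script left them, time stands still between calls to the robot, and variables do not carry over. Pictures are saved under pics/ and viewed, at most 10 in all, crops included, and the job is handed in when it is done.

```bash
ls; mkdir -p pics
python3 - <<'E'
from bench import manip
import cv2,numpy as np
np.set_printoptions(precision=3,suppress=True)
ims=[]
for c in ["scene","top"]:
    p,d=manip.grab_frame(c); np.savez(f"pics/{c}0.npz",p=p,d=d)
    cv2.imwrite(f"pics/{c}0.png",p[:,:,::-1])
    for n in ["station","wheel_centre","lever_grip","handwheel","vent_lever","reagent_bottle","wash_bottle","tip_box","cryo_box","tube_rack","pcr_rack","vortex_mixer","amber_jar"]:
        r=manip.look_for(c,n); print(c,n,[(np.round(x["at"],3).tolist(),round(x["confidence"],2)) for x in r[:2]])
print(manip.current_time())
E
```

```text
pics
scene station [([0.557, 0.132, 0.079], 0.57)]
scene wheel_centre [([0.554, 0.142, 0.248], 0.56)]
scene lever_grip [([0.501, -0.159, 0.164], 0.51)]
scene handwheel [([0.552, 0.139, 0.254], 0.7)]
scene vent_lever [([0.506, -0.156, 0.163], 0.74)]
scene reagent_bottle [([0.407, 0.059, 0.102], 0.71)]
scene wash_bottle [([0.449, 0.26, 0.104], 0.71)]
scene tip_box [([0.669, -0.022, 0.066], 0.82)]
scene cryo_box [([0.446, -0.448, 0.054], 0.65)]
scene tube_rack [([0.714, 0.235, 0.072], 0.78), ([0.554, 0.141, 0.252], 0.53)]
scene pcr_rack [([0.372, -0.142, 0.042], 0.68), ([0.711, 0.236, 0.074], 0.65)]
scene vortex_mixer [([0.563, 0.529, 0.103], 0.6), ([0.37, -0.14, 0.041], 0.28)]
scene amber_jar [([0.63, -0.457, 0.08], 0.64)]
top station [([0.522, 0.043, 0.017], 0.97)]
top wheel_centre [([0.55, 0.137, 0.254], 0.58)]
top lever_grip [([0.5, -0.166, 0.163], 0.88)]
top handwheel [([0.549, 0.137, 0.256], 0.76), ([0.53, 0.494, 0.105], 0.57)]
top vent_lever [([0.5, -0.169, 0.161], 0.78)]
top reagent_bottle [([0.391, 0.034, 0.119], 0.69), ([0.498, -0.166, 0.16], 0.21)]
top wash_bottle [([0.432, 0.234, 0.118], 0.98), ([0.698, 0.215, 0.08], 0.18)]
top tip_box [([0.652, -0.042, 0.062], 0.94)]
top cryo_box [([0.435, -0.466, 0.048], 0.77)]
top tube_rack [([0.698, 0.215, 0.076], 0.79)]
top pcr_rack [([0.364, -0.145, 0.042], 0.89)]
top vortex_mixer [([0.531, 0.499, 0.102], 0.59), ([0.433, -0.465, 0.051], 0.16)]
top amber_jar [([0.613, -0.472, 0.109], 0.78)]
1.4
```

View pics/scene0.png

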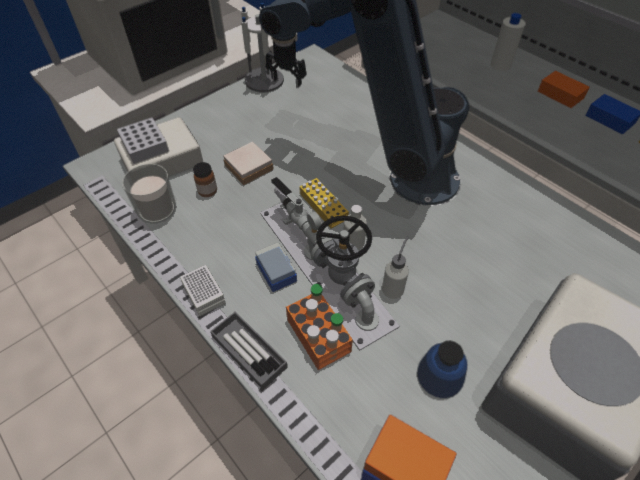

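View pics/top0.png

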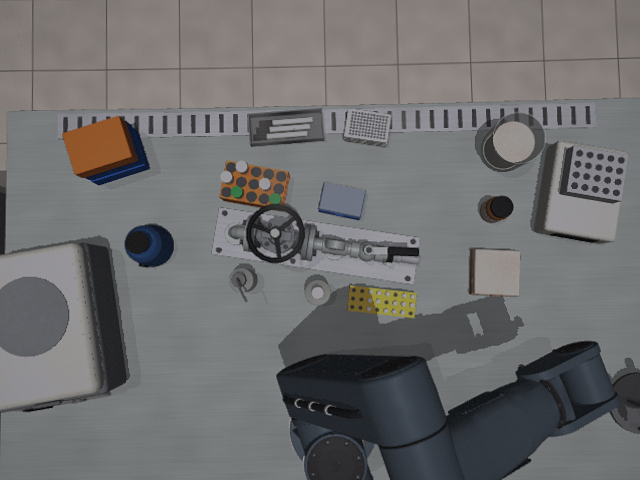

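The scene view shows the line with its wheel at (343,238) and the lever at (283,188). In the top view the wheel is at (275,233), the lever sleeve at (403,253) pointing right, and the plate corners at about (222,213) and (418,240). Next I'll fit the geometry from the depth.

```bash
cat > h.py <<'E'
from bench import manip
import cv2,numpy as np
np.set_printoptions(precision=4,suppress=True)
def cloud(c,d,cal=None):
    cal=cal or manip.get_calibration(c); K=np.array(cal["camera_matrix"]); k=cal["k1"]
    v,u=np.mgrid[:480,:640].astype(np.float64)
    s=cv2.undistortPoints(np.stack([u.ravel(),v.ravel()],1)[:,None],K,np.array([k,0,0,0.]))[:,0]
    X=np.c_[s,np.ones(len(s))]*d.reshape(-1,1)
    W=(X-np.array(cal["t"]))@np.array(cal["R"])
    W[d.ravel()<=0]=np.nan
    return W.reshape(480,640,3)
def wheel(W,p,c0):
    """circle centre and spoke phase (mod 120deg) of the dark wheel"""
    from scipy.optimize import least_squares
    r=np.hypot(W[...,0]-c0[0],W[...,1]-c0[1])
    m=(abs(W[...,2]-.252)<.015)&(r<.09)
    P=W[m]; rr=r[m]; Q=P[rr>.055]
    f=least_squares(lambda c:np.hypot(Q[:,0]-c[0],Q[:,1]-c[1])-.068,c0[:2],loss="soft_l1",f_scale=.003)
    c=f.x; D=P[:,:2]-c; R=np.hypot(*D.T); a=np.arctan2(D[:,1],D[:,0])[(R>.025)&(R<.054)]
    ph=np.angle(np.exp(3j*a).mean())/3
    return c,np.median(Q[:,2]),ph,abs(np.exp(3j*a).mean()),len(Q),len(a)
E
python3 - <<'E'
from h import *
for c in ["top","scene"]:
    z=np.load(f"pics/{c}0.npz"); W=cloud(c,z["d"]); p=z["p"]
    print(c,wheel(W,p,np.array([.552,.138])))
    Z=W[...,2]
    print("table z",np.nanmedian(Z[(abs(W[...,0]-.5)<.2)&(abs(W[...,1])<.5)]))
    dark=p.max(2)<70
    m=dark&(abs(Z-.16)<.012)&(W[...,0]>.4)&(W[...,0]<.62)&(W[...,1]<0)&(W[...,1]>-.3)
    P=W[m]; ctr=P.mean(0); v=np.linalg.svd(P[:,:2]-ctr[:2],full_matrices=False)[2][0]; t=(P[:,:2]-ctr[:2])@v
    print("sleeve",len(P),ctr,v,np.percentile(t,[1,99]))
    m=(Z>.005)&(Z<.02)&(abs(W[...,0]-.53)<.15)&(W[...,1]<.4)&(W[...,1]>-.35)
    lab,n=None,None
    n,L,st,_=cv2.connectedComponentsWithStats(m.astype(np.uint8))
    i=1+np.argmax(st[1:,4]); Q=W[L==i]; print("plate",len(Q),np.median(Q[:,2]),cv2.minAreaRect(Q[:,:2].astype(np.float32)), cv2.boxPoints(cv2.minAreaRect(Q[:,:2].astype(np.float32)*1000)))
    # gauge top
    m=(abs(Z-.185)<.02)&(abs(W[...,0]-.53)<.1)&(W[...,1]<.05)&(W[...,1]>-.1); print("gauge",W[m].mean(0),m.sum())
E
```

```text
top (array([0.5451, 0.1389]), np.float64(0.2556693903458764), np.float64(-0.9026104630474144), np.float64(0.9695953297900378), 937, 143)
table z 0.0034557624103893026
sleeve 277 [ 0.4976 -0.1881  0.1614] [-0.0664 -0.9978] [-0.0902  0.0467]
plate 1676 0.009221952091439587 ((0.4656321406364441, -0.05554622411727905), (0.4013967514038086, 0.06623393297195435), 80.6085205078125) [[ 400.2093 -248.1505]
 [ 465.5554 -258.9586]
 [ 531.0551  137.0581]
 [ 465.709   147.8661]]
gauge [ 0.5171 -0.0173  0.183 ] 185
scene (array([0.5478, 0.1412]), np.float64(0.25490506624904957), np.float64(-0.9085910951008932), np.float64(0.9581535998808307), 753, 130)
table z 0.004255846375504807
sleeve 197 [ 0.5062 -0.1539  0.1601] [0.1372 0.9905] [-0.0778  0.1543]
plate 3302 0.008806416404362794 ((0.5268604159355164, 0.041217654943466187), (0.6062657833099365, 0.14961765706539154), 79.87982177734375) [[ 399.9509 -244.0539]
 [ 547.2407 -270.3438]
 [ 653.7698  326.4893]
 [ 506.48    352.7791]]
gauge [ 0.5217 -0.0111  0.18  ] 156
```

```bash
cat >> h.py <<'E'
S=np.array([.5275,.0410]); YAW=-.176
def rot(a): return np.array([[np.cos(a),-np.sin(a)],[np.sin(a),np.cos(a)]])
def st(x,y): return S+rot(YAW)@[x,y]
def R(a,flip=False):
    """tool down, tool x along world angle a"""
    a=a+np.pi*flip; x=np.array([np.cos(a),np.sin(a),0]); z=np.array([0,0,-1.]); return np.c_[x,np.cross(z,x),z]
def u(a): return np.array([np.cos(a),np.sin(a)])
PIV=st(0,-.145); WC=np.array([.546,.140])
def lev(phi,gap=0,z=.139,r=.1):
    return np.r_[PIV+r*u(phi)-(.023+gap)*u(phi+np.pi/2),z]
E
python3 - <<'E'
from h import *
print(manip.current_tcp_rot(),PIV,st(0,.1),manip.current_force())
for fl in (0,1):
    for d in (-94,-50,-10): print(fl,d,manip.inverse_kinematics(lev(np.radians(d)),R(np.radians(d)+np.pi/2,fl)))
for a in range(0,360,60):
    print(a,[manip.inverse_kinematics(np.r_[WC+.038*u(np.radians(a)),.236],R(o)) for o in (0,-np.pi/2)])
E
```

```text
[[ 0.9207  0.3902  0.    ]
 [ 0.3902 -0.9207  0.0001]
 [ 0.     -0.     -1.    ]] [ 0.5021 -0.1018] [0.545  0.1395] [ 0.7051 -0.4132 -0.8973]
0 -94 [-0.4913  0.4046  1.8331 -0.      0.904   1.1493]
0 -50 [-0.4184  0.515   1.6503 -0.      0.9764  0.4542]
0 -10 [-0.3092  0.5662  1.5618 -0.      1.0136 -0.1347]
1 -94 [-0.4913  0.4046  1.8331 -0.      0.904  -1.9923]
1 -50 [-0.4184  0.515   1.6503 -0.      0.9764 -2.6874]
1 -10 None
0 [array([ 0.1578,  0.4381,  1.5099, -0.    ,  1.1936,  1.7286]), None]
60 [array([ 0.2182,  0.4203,  1.5369, -0.    ,  1.1844,  1.789 ]), None]
120 [array([ 0.2331,  0.3543,  1.6343, -0.    ,  1.153 ,  1.8039]), None]
180 [array([ 0.1806,  0.3039,  1.7055, -0.    ,  1.1322,  1.7514]), None]
240 [array([ 0.1139,  0.3236,  1.678 , -0.    ,  1.14  ,  1.6847]), None]
300 [array([ 0.1064,  0.3915,  1.58  , -0.    ,  1.1701,  1.6772]), None]
```

Run:
```python
from h import *
a=np.radians
manip.set_gripper(0.0)
ph=a(-94); o=lambda p:R(p+np.pi/2)
manip.move_ptp(lev(ph,.03,.24),o(ph))
manip.move_l(lev(ph,.03),max_speed=.2)
F0=np.array(manip.current_force()); print("t",manip.current_time(),F0)
manip.move_l(lev(ph,.002),max_speed=.15)
for d in list(range(-84,-16,10)):
    manip.move_l(lev(a(d)),o(a(d)),max_speed=.15)
    f=np.array(manip.current_force())-F0; print(d,f[:2]@u(a(d)+np.pi/2).round(3),f.round(1))
d=-17
while d<0:
    manip.move_l(lev(a(d)),o(a(d)),max_speed=.05)
    f=np.array(manip.current_force())-F0; n=-f[:2]@u(a(d)+np.pi/2); print(d,round(n,1),np.array(manip.current_ee_pos())-lev(a(d)))
    if n>14: break
    d+=1
print("t",manip.current_time())
```

```text
t 4.25 [ 0.4159 -0.0797 -0.6476]
-84 0.2009162813150743 [0.2 0.5 0.6]
-74 -0.38274520200476586 [-0.4  0.1  1.2]
-64 -0.2978264024734375 [-0.4  0.2  0.5]
-54 -1.2879914397267476 [-1.5 -0.1  0.8]
-44 -0.6892959515863589 [-0.4 -0.6  1.3]
-34 0.29513217116824664 [-0.4  0.6  0.7]
-24 -0.34374720608184756 [-0.2 -0.3 -0.3]
-17 0.8 [-0.0002 -0.0003  0.0001]
-16 3.1 [-0.0002 -0.0003  0.    ]
-15 4.1 [-0. -0.  0.]
-14 1.3 [0.0001 0.0002 0.    ]
-13 0.4 [ 0.0001  0.0002 -0.    ]
-12 1.5 [ 0.0001  0.0001 -0.    ]
-11 1.0 [ 0.0001  0.0002 -0.    ]
-10 8.1 [-0.0003 -0.0009 -0.    ]
-9 19.4 [-0.0008 -0.0025  0.    ]
t 9.2583
```

Run:
```python
from h import *
a=np.radians; d=a(-9)
manip.move_l(lev(d,.025),max_speed=.15)
manip.move_l(lev(d,.025,.33),max_speed=.3)
manip.move_ptp(np.r_[st(-.12,.0),.40],R(0))
for c in ["wrist","top"]:
    cal=manip.get_calibration(c); p,dd=manip.grab_frame(c); W=cloud(c,dd,cal)
    cv2.imwrite(f"pics/{c}1.png",p[:,:,::-1])
    try: print(c,wheel(W,p,WC))
    except Exception as e: print(e)
    if c=="top":
        Z=W[...,2]; r=np.hypot(W[...,0]-PIV[0],W[...,1]-PIV[1])
        P=W[(p.max(2)<70)&(abs(Z-.16)<.012)&(r<.145)&(r>.045)]; ctr=P.mean(0)
        print(len(P),ctr,np.linalg.svd(P[:,:2]-ctr[:2],full_matrices=False)[2][0],np.degrees(np.arctan2(*(ctr[:2]-PIV)[::-1])))
print(manip.current_time())
```

```text
wrist (array([0.5454, 0.1365]), np.float64(0.2563380547774455), np.float64(-0.8973579773421525), np.float64(0.9563406875422853), 7417, 1496)
top (array([0.5446, 0.1391]), np.float64(0.2556320503295926), np.float64(-0.9018385815219396), np.float64(0.9696379959168184), 957, 144)
275 [ 0.5916 -0.1142  0.1616] [-0.8442  0.5361] -7.911558166148009
12.0417
```

View pics/top1.png

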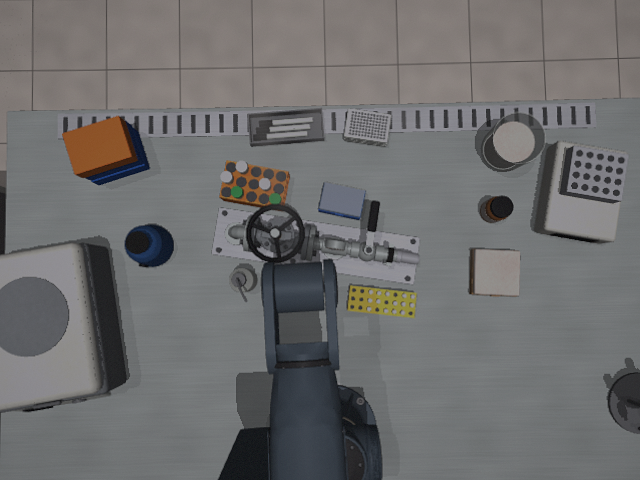

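View pics/wrist1.png

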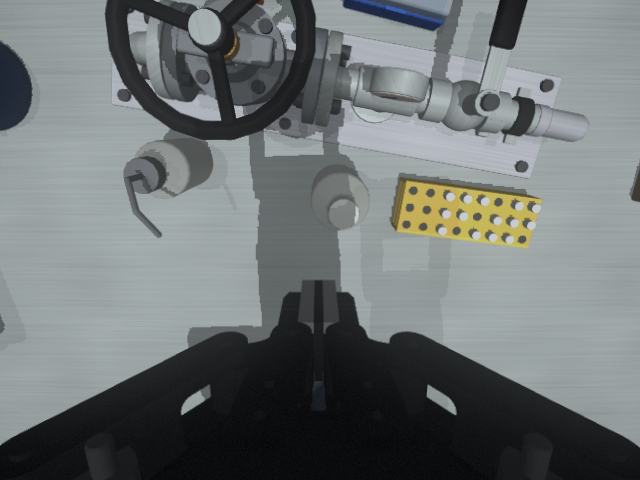

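The lever now stands across the pipe against its stop: top view (373,216), wrist view (507,20)–(490,100). The spokes show in the wrist view, with the wheel hub at (210,30). Next is the wheel.

```bash
cat >> h.py <<'E'
WC=np.array([.5455,.139]); ZW=.236
def wp(deg,z=ZW): return np.r_[WC+.038*u(np.radians(deg)),z]
def lag(spoke):
    n=np.radians(spoke); h=.011*abs(np.sin(n))+.0145*abs(np.cos(n))
    return np.degrees(np.arcsin((.005+h)/.038))
def psi(spoke): return spoke-lag(spoke)
E
cat > turn.py <<'E'
from h import *
p0=-111.6
manip.move_ptp(wp(p0,.33),R(0))
manip.move_l(wp(p0),max_speed=.15)
F0=np.array(manip.current_force()); print("t",manip.current_time(),F0,psi(-51.6))
def tang(p):
    f=np.array(manip.current_force())-F0; return -f[:2]@u(np.radians(p)+np.pi/2),f
def go(p,v=.15):
    manip.move_l(wp(p),max_speed=v); return tang(p)
s=-51.6; p=p0; log=[]; stopped=False
for stop in (650,770):      # candidate stop spoke angles (world deg), travel 701.5 / 821.5
    pe=psi(stop)
    while p<pe-12:
        p=min(p+20,pe-12); n,f=go(p); log.append(round(n,1))
        if n>40: print("early stop",p,n); stopped=True; break
    print(log); log=[]
    while not stopped and p<pe+14:
        p+=2; n,f=go(p,.05); log.append((round(p-pe),round(n,1)))
        if n>20: stopped=True
    print(log,"t",manip.current_time()); log=[]
    if stopped: break
print("stopped",stopped,"p",p,"spoke est",stop,f)
E
python3 turn.py
```

```text
t 13.4583 [ 0.2798 -0.8702  0.965 ] -88.14503886672395
[np.float64(0.8), np.float64(0.9), np.float64(-0.5), np.float64(-1.0), np.float64(-0.5), np.float64(-2.0), np.float64(-0.7), np.float64(-1.2), np.float64(-0.4), np.float64(-0.0), np.float64(0.6), np.float64(0.8), np.float64(0.7), np.float64(1.3), np.float64(0.6), np.float64(1.5), np.float64(1.1), np.float64(0.8), np.float64(0.9), np.float64(0.1), np.float64(-0.5), np.float64(-0.8), np.float64(-0.2), np.float64(-0.9), np.float64(-0.8), np.float64(-1.5), np.float64(-0.3), np.float64(-0.2), np.float64(0.7), np.float64(0.5), np.float64(0.4), np.float64(0.7), np.float64(0.7), np.float64(1.1), np.float64(1.3), np.float64(1.5)]
[(-10, np.float64(5.9)), (-8, np.float64(7.1)), (-6, np.float64(7.5)), (-4, np.float64(6.7)), (-2, np.float64(7.5)), (0, np.float64(7.6)), (2, np.float64(7.3)), (4, np.float64(7.1)), (6, np.float64(13.7)), (8, np.float64(20.3))] t 24.9583
stopped True p 625.7169060027398 spoke est 650 [-20.1429   3.447    6.5025]
```

```bash
cat > look.py <<'E'
from h import *
def look(tag):
    manip.move_ptp(np.r_[st(-.12,.0),.40],R(0))
    for c in ["wrist","top"]:
        cal=manip.get_calibration(c); p,d=manip.grab_frame(c); cv2.imwrite(f"pics/{c}{tag}.png",p[:,:,::-1])
        r=wheel(cloud(c,d,cal),p,WC); print(c,r[0],"phase",np.degrees(r[2])%120,r[3],r[5])
E
python3 - <<'E'
from look import *
p=625.7
manip.move_l(wp(p-14),max_speed=.15)
manip.move_l(wp(p-14,.33),max_speed=.25)
look("2")
pin=590 # window centre between 530 and 650
manip.move_ptp(wp(pin,.33),R(0))
manip.move_l(wp(pin),max_speed=.15)
F0=np.array(manip.current_force())
pt=440+lag(440)-1.5
p=pin; L=[]
while p>pt:
    p=max(p-15,pt); manip.move_l(wp(p),max_speed=.1)
    L.append(((np.array(manip.current_force())-F0)[:2]@u(np.radians(p)+np.pi/2)).round(1))
print(L)
manip.move_l(wp(p+14),max_speed=.15)
manip.move_l(wp(p+14,.33),max_speed=.25)
look("3"); print(p,manip.current_time())
E
```

```text
wrist [0.5453 0.1366] phase 49.409345102579394 0.9613440343543576 1543
top [0.5446 0.139 ] phase 50.29335309565247 0.9702994904404089 144
[np.float64(-0.2), np.float64(-0.5), np.float64(0.1), np.float64(0.6), np.float64(0.3), np.float64(-0.2), np.float64(-0.7), np.float64(0.1), np.float64(5.1)]
wrist [0.5454 0.1364] phase 80.5939672559382 0.9575417597935433 1391
top [0.5445 0.1389] phase 80.21095256338211 0.9710037405651285 146
467.37598282924114 31.725
```

View pics/wrist2.png

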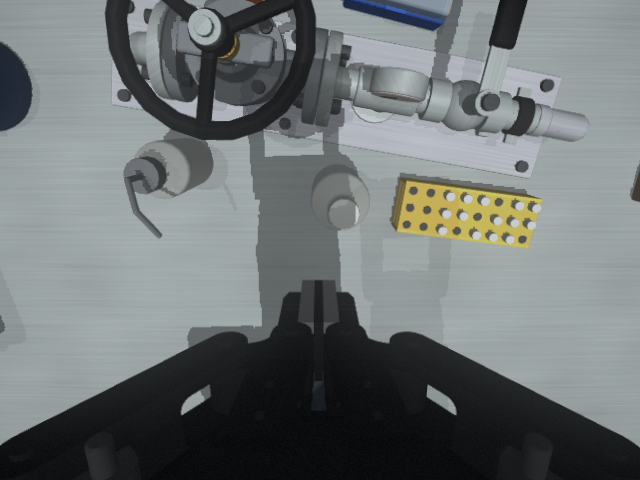

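View pics/wrist3.png

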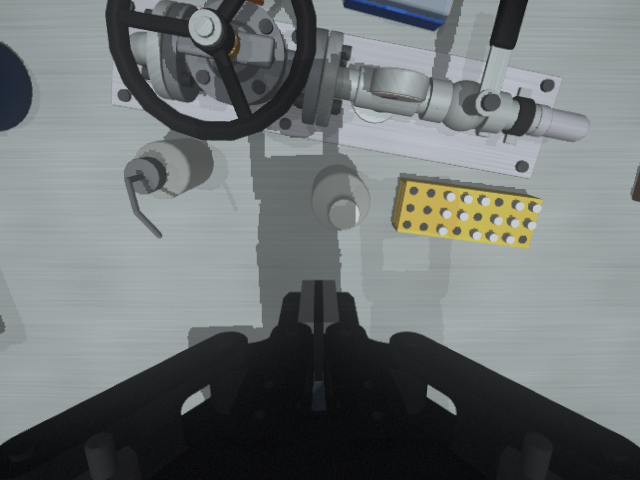

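The wrist views before and after (spoke from (205,90) to (235,90)) show the wheel at 50° and then 80° modulo 120°, which is 90° clockwise. The lever at (505,30), the bottles and the yellow rack haven't moved.

```bash
python3 -c "
from bench import manip
print(manip.sign_off(),manip.current_time())"
```

```text
the job is handed in; nothing more can be done
the job is handed in; nothing more can be done
```

The vent lever is shut against its stop, then the supply valve was opened to its stop and backed off a quarter turn (about 90° by camera); no labware I could see had moved, and I handed it in at about 32 s.

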